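Wedge the rocking gem grinder

TASK

The small gem grinder rocks because one of its feet has lost its rubber and hangs in the air. Without gripping or lifting anything, push the wooden wedge along the table, thin end first, under that bare stud until the stud bears on it and the grinder no longer rocks, but stop before it is jacked out of level. Then take the fingers off the wedge and press down on the corner of the base plate above the stud to check that it stays firm; leave the grinder and the other things where they are, and finish clear.

Things in the scene. Friction and masses are not known exactly. Their poses are not given: they have to be found in the camera images.
- grinder: loose bench grinder, about 3 kg: grey base plate 190 (x) by 210 mm (y), top 47 mm up; green motor and upright steel disc reach 174 mm up (local x -87 to 37, y -60 to 94 mm); black switch box 30 mm high at (65, 55). Origin at table height under the plate's centre, z up. Level on rubber feet at (70, 85), (-70, 85), (-70, -85) mm; at (70, -85) only a bare stud: about 5 N there rocks it
- stud_end (a point): lowest point of the bare steel stud (18 mm across, round end) under the grinder's fourth corner, 9 mm above the table at the start; axes as the grinder's. 20 mm inside the plate's -y edge and 25 mm inside its +x edge, so the wedge slides in easily along the grinder's +y
- corner_top (a point): top of the low bolt head (16 mm across) on the base plate straight above the stud, 52 mm above the table: where to press (the bolt head is only seen; the solid plate lies 5 mm lower).
- wedge: loose pale wood wedge, 60 g, 120 mm long (x), 45 mm wide (y), flat below, sloping from 17 mm high at the heel (-x end) to 3 mm at the thin end (+x). Origin: centre of underside. Slides with about 0.5 N. The stud meets it when about 50 mm has passed beneath; within 10 mm more the push force climbs to 5-12 N; pushed on, the grinder lifts and shifts. It stays when let go
- bowl: loose terracotta-brown bowl, 120 mm across, 55 mm high, origin under its centre: leave alone
- offcut: loose dark wood block 50 x 110 x 35 mm, origin under its centre: leave alone
- lap: loose copper lap disc 100 mm across, 10 mm thick, origin under its centre: leave alone
- brush: loose brush lying on the table, under 40 mm high, origin near its middle: leave alone
Not all that is in view belongs to the job. Leave any blue or yellow look-alike of the wedge alone.

How it is judged:
By the outcome, as a careful person would: the job done as asked, in the order asked, and still so for the second after the job is handed in, with the robot touching nothing.
It also fails if it takes over 72 s, if anything falls off the work surface, if the arm or the gripper's body presses on something with over 40 N, if the wrist force passes 120 N, or if a joint passes its speed limit or range.

ROBOT

A 7-joint arm with a two-finger parallel gripper is mounted at the origin on the work surface. World frame = base frame: x ahead of the robot, y to its left, z up, the work surface at z = 0. Lengths are in m, angles in rad, forces in N, time in s.
With the tool pointing down it reaches from about 0.425 to 0.925 m from the base axis. Payload 6.8 kg.
Tool frame: the origin (TCP) lies at the centre of the arm's flange, where the gripper is bolted on; the fingertips stand 173 mm ahead of it and the grasp point (between the pads) lies 155 mm ahead of it (finger_overhang is the distance from the TCP to the fingertips, in m); y points along the fingers, z is the direction in which the jaws open and shut, and the axes are right-handed (so a half turn about y gives the same grasp; the last joint's range is limited). The gripper opens to 85 mm and grips with 20 to 120 N. Pads are 22 mm wide; open, the fingers measure 114 mm over their backs; the gripper's body (76 mm by 85 mm) begins 54 mm behind the grasp point. The pads swing forward as they close: fully open they stand 13 mm farther back than shut.
Start: joints at [-1.323, 0.477, 0.022, 1.555, -0.011, 1.109, -0.083], TCP at [0.235, 0.633, 0.405] pointing down, gripper open.
Joint ranges: [-2.96, 2.96], [-0.34, 2.1], [-1.41, 1.46], [0.24, 2.44], [-1.37, 4.51], [0.17, 1.92], [-2.96, 2.96]. Speed limits (rad/s): [2.39, 2.39, 3.14, 3.14, 3.14, 3.14, 3.14].

INTERFACE

Orientations are given as a rotation vector (axis times angle).
In Python, from bench import get_obs, grab_frame, hand_in, finger_overhang gives the robot as it stands. The module is installed in compiled form; this text tells all that it offers.
- The arm moves only by the shell command python3 -m jog 'ROWS' [FORCE]. ROWS is JSON, a list of rows, each a list of 3 entries, a list of its own where there are three numbers: the shift along the tool's x, y, z in cm, then the turn about the tool's y in rad, then the gripper command: -1 is fully open, 1 is shut, values between are in proportion. In form: [[[x, y, z], twist, gripper], ...]. A call has 1 to 10 rows; each row is the pose to reach, as a shift and turn from the pose commanded when the call began, along the tool's axes at that moment; what a row does not reach only later rows make up. A row lasts 1/8 s, in which the tool goes at most 62.5 mm and 10.7 degrees, less where a joint would pass 70% of its speed; a pose out of reach is approached as far as the arm can. A call with a gripper value outside its range is refused whole. The fingers move at their own pace and stop on an object; FORCE is the grip in N (left out, the last holds). Time passes only in rows, so rows that repeat a pose let the fingers close. It gives the time, the measured TCP pose, the force and the opening at its end, in the units of the state.
- get_obs(): the state, without advancing time (a new reading comes with each control period).
- grab_frame(name): name is "scene" or "top"; returns a dict with "image" (384x512x3 uint8, blue, green, red), "fx", "fy", "cx", "cy" (pixels), "origin" and "rotation" of the camera in the world. Camera axes: x right, y up, looking along -z (the intrinsics and any distortion apply to the point x, -y, -z); pixel columns grow to the right and rows downward; lengths in m; the calibration is good to about 2 mm. A picture is of the moment at which its call begins. There is no depth.
- hand_in(): hands the job in, once; it reports no verdict.
The state is a dict: "clock": time; "joints": joint angles; "qvel": joint speeds; "tau": joint torques, N m; "tcp_pos": TCP position; "orientation": TCP orientation; "contact_force": force on the tool from outside, world axes, zero at the start; "moment": the same for the moment, N m; "grip_width": finger opening in m.
Only numpy, scipy, OpenCV 4.12 (cv2) and the standard library are available. Lean on these libraries where they do the work, as an engineer would, in place of code of your own. Each camera call takes 0.05 s, during which the arm holds its last target.

## Working session

There is one attempt and no reset: what is moved stays moved. The work goes in short steps, Python scripts to look and compute and a shell command to move; the robot and the scene stay as the last step left them, time stands still between calls to the robot, and variables do not carry over. Pictures are saved under pics/ and viewed, and the job is handed in when it is done.

```bash
mkdir -p pics
python3 - <<'E'
from bench import *
import cv2,numpy as np
for n in("scene","top"):
    f=grab_frame(n); cv2.imwrite(f"pics/{n}0.png",f["image"])
    print({k:(np.round(v,4).tolist() if k!="image" else 0) for k,v in f.items()})
print(get_obs(),finger_overhang)
E
```

```text
{'image': 0, 'fx': 357.8786, 'fy': 357.8786, 'cx': 256.9395, 'cy': 193.3906, 'origin': [1.1068, 0.7945, 0.6271], 'rotation': [0.392, 1.2744, 2.2874]}
{'image': 0, 'fx': 440.263, 'fy': 440.263, 'cx': 251.6065, 'cy': 185.4468, 'origin': [0.4741, 0.011, 1.3089], 'rotation': [0.09, -0.0774, -1.5841]}
{'clock': 0.1, 'joints': array([-1.3230927 ,  0.47771655,  0.02235168,  1.55634592, -0.01147477,
        1.10932299, -0.08309455]), 'qvel': array([ 5.86916475e-04, -1.46957197e-03,  7.82938815e-04, -2.98877124e-03,
       -6.04392114e-04, -3.51812427e-05, -4.71439317e-05]), 'tau': array([ 4.08251683e-03, -5.97764289e+01,  1.61331754e+00, -2.81956297e+01,
        1.27373741e-02,  5.10539277e-03,  4.66857409e-05]), 'tcp_pos': array([0.2350436 , 0.63248799, 0.4038263 ]), 'orientation': array([-1.55437129,  0.2793386 , -0.27910516]), 'contact_force': array([-0.48805419, -0.5313257 , -0.88232801]), 'moment': array([ 0.03213655, -0.00389482, -0.02438642]), 'grip_width': 0.08581408763232558} 0.1734
```

View pics/scene0.png

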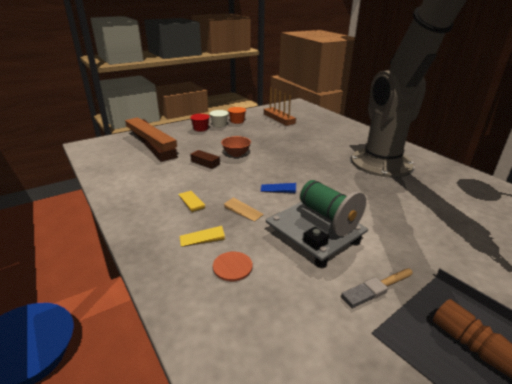

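View pics/top0.png

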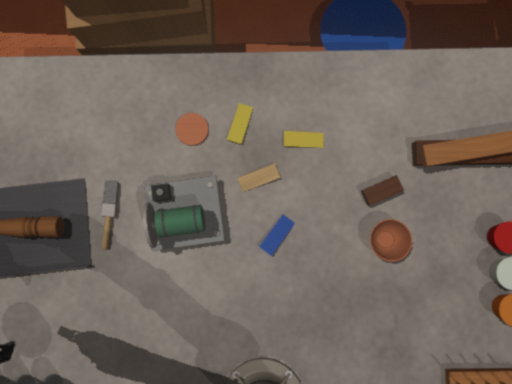

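Run:
```python
import cv2
a=cv2.imread("pics/top0.png")[145:265,135:295]; cv2.imwrite("pics/topc.png",cv2.resize(a,None,fx=5,fy=5,interpolation=cv2.INTER_CUBIC))
a=cv2.imread("pics/scene0.png")[170:270,215:375]; cv2.imwrite("pics/scenec.png",cv2.resize(a,None,fx=5,fy=5,interpolation=cv2.INTER_CUBIC))
```

```text
(no output)
```

View pics/topc.png

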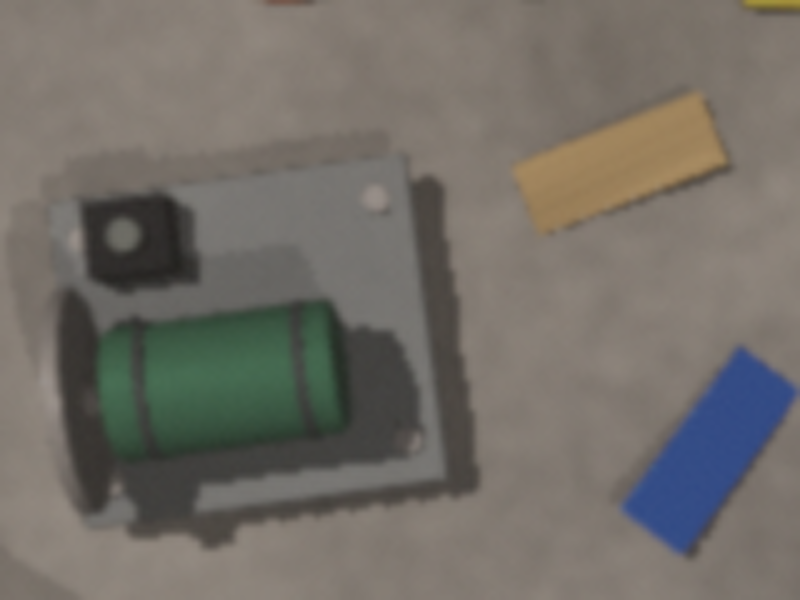

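View pics/scenec.png

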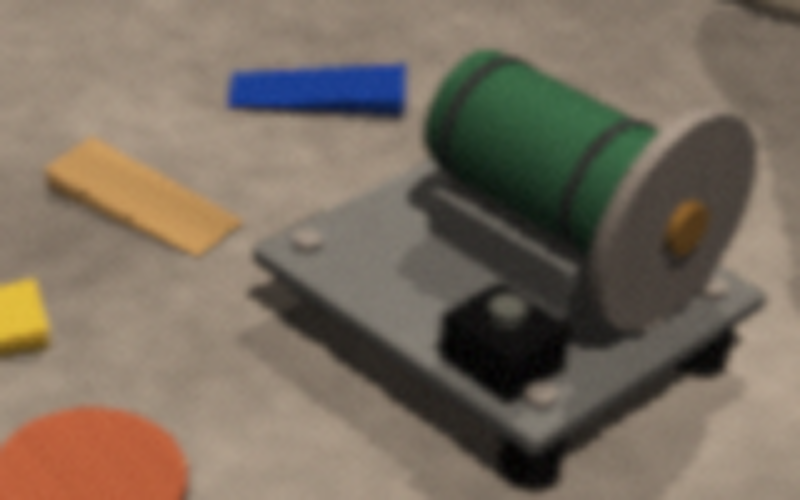

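```bash
cat > h.py <<'E'
import numpy as np
from scipy.spatial.transform import Rotation as R
from scipy.optimize import least_squares
CAM={}
def setcam(n,f): CAM[n]={k:f[k] for k in f if k!="image"}
C0={"scene":dict(fx=357.8786,cx=256.9395,cy=193.3906,origin=[1.1068,.7945,.6271],rotation=[.392,1.2744,2.2874]),
"top":dict(fx=440.263,cx=251.6065,cy=185.4468,origin=[.4741,.011,1.3089],rotation=[.09,-.0774,-1.5841])}
def proj(n,p):
    c=C0[n]; q=R.from_rotvec(c["rotation"]).inv().apply(np.atleast_2d(p)-c["origin"])
    return np.c_[c["cx"]+c["fx"]*q[:,0]/-q[:,2], c["cy"]+c["fx"]*-q[:,1]/-q[:,2]]
def place(x,L):
    return R.from_rotvec([0,0,x[2]]).apply(L)+[x[0],x[1],x[3] if len(x)>3 else 0]
def fit(obs,x0):
    # obs: list (cam, local, px)
    fun=lambda x: np.concatenate([(proj(n,place(x,np.array([l])))-p).ravel() for n,l,p in obs])
    s=least_squares(fun,x0); return s.x,np.round(fun(s.x).reshape(-1,2),1)
T=lambda x,y:((x+.5)/5-.5+135,(y+.5)/5-.5+145)
S=lambda x,y:((x+.5)/5-.5+215,(y+.5)/5-.5+170)
E
cat > m.py <<'E'
from h import *
g=[("top",(.095,-.105,.047),T(404,155)),("top",(-.095,-.105,.047),T(445,477)),("top",(.095,.105,.047),T(50,205)),("top",(.07,-.085,.052),T(375,198)),("top",(-.07,-.085,.052),T(415,440)),
("scene",(.095,-.105,.047),S(255,250)),("scene",(.095,.105,.047),S(535,445)),("scene",(-.095,.105,.047),S(765,298)),("scene",(.07,-.085,.052),S(307,238)),("scene",(.07,.085,.052),S(542,395))]
w=[("top",(.06,.0225,.003),T(548,233)),("top",(.06,-.0225,.003),T(514,170)),("top",(-.06,.0225,.017),T(730,165)),("top",(-.06,-.0225,.017),T(703,92)),
("scene",(.06,-.0225,.003),S(197,254)),("scene",(.06,.0225,.003),S(241,222)),("scene",(-.06,-.0225,.017),S(47,173)),("scene",(-.06,.0225,.017),S(95,138))]
for o,yaws in((g,0.1),(w,1.3)):
    for x0 in ([.5,.1,yaws],[.5,.1,yaws,0]):
        x,r=fit(o,x0); print(np.round(x,4)); print(r.tolist())
        # per camera
    for c in("top","scene"): print(c,np.round(fit([q for q in o if q[0]==c],[.5,.1,yaws])[0],4))
E
python3 m.py
```

```text
[0.5338 0.2181 0.1267]
[[-0.5, -0.7], [0.1, 0.4], [-1.7, -0.5], [-0.6, -0.0], [-2.2, 0.1], [-1.5, -1.6], [-0.0, -1.2], [0.6, -2.0], [-0.3, -0.7], [-0.7, -1.3]]
[ 0.5323  0.2166  0.1313 -0.0061]
[[0.0, -0.1], [0.9, 0.7], [-0.8, 0.4], [-0.0, 0.6], [-1.4, 0.4], [-1.4, -0.1], [0.0, 0.1], [0.1, -0.8], [-0.3, 0.8], [-0.7, 0.0]]
top [0.5331 0.2151 0.1305]
scene [0.5362 0.2228 0.1209]
[6.3570e-01 1.0000e-04 1.9215e+00]
[[-2.0, 0.9], [-0.5, -0.5], [-0.6, -0.4], [-0.7, 0.2], [-0.3, -1.1], [-0.2, -1.4], [-0.7, -2.3], [-1.0, -1.3]]
[ 6.3510e-01 -1.7000e-03  1.9236e+00 -6.7000e-03]
[[-1.3, 1.4], [0.2, 0.1], [-0.1, 0.1], [-0.2, 0.7], [-0.5, 0.4], [-0.4, -0.0], [-0.8, -0.8], [-1.1, 0.2]]
top [ 0.6359 -0.0027  1.9261]
scene [0.6384 0.008  1.9149]
```

```bash
cat >> h.py <<'E'
# --- planning
def plan(heelpush=None):pass
def delta(target,tipz,tool_x_yaw,o):
    """shift (cm, tool axes) and twist so that TCP is at target xy, tips at tipz, tool x at yaw"""
    M=R.from_rotvec(o["orientation"]).as_matrix()
    d=np.array([target[0],target[1],tipz+.1734])-o["tcp_pos"]
    yaw=np.arctan2(M[1,0],M[0,0])
    tw=-(tool_x_yaw-yaw)
    return np.round(100*M.T@d,2), round((tw+np.pi)%(2*np.pi)-np.pi,3), np.degrees(yaw)
E
python3 - <<'E'
from h import *; from bench import *
o=get_obs(); print(R.from_rotvec(o["orientation"]).as_matrix().round(3))
d=np.array([np.cos(1.926),np.sin(1.926)]); h=np.array([.6359,-.0027])-.06*d
print(h)
t=h-.045*d
for z,y in((.09,1.926),(.09,1.926-np.pi)): print(t,delta(t,z,y,o))
print(delta([.3,-.0],.23,1,o))
E
```

```text
[[ 0.937 -0.     0.348]
 [-0.348 -0.002  0.937]
 [ 0.    -1.    -0.002]]
[ 0.65676688 -0.05895454]
[ 0.67241704 -0.10114545] (array([ 66.55,  14.14, -53.51]), np.float64(-2.282), np.float64(-20.38439066960402))
[ 0.67241704 -0.10114545] (array([ 66.55,  14.14, -53.51]), np.float64(0.86), np.float64(-20.38439066960402))
(array([ 28.12,   0.14, -57.03]), np.float64(-1.356), np.float64(-20.38439066960402))
```

```bash
python3 -m jog '[[[66.5,0,-53.5],0.86,0.72],[[66.5,0,-53.5],0.86,0.72],[[66.5,0,-53.5],0.86,0.72],[[66.5,0,-53.5],0.86,0.72],[[66.5,0,-53.5],0.86,0.72],[[66.5,0,-53.5],0.86,0.72],[[66.5,0,-53.5],0.86,0.72],[[66.5,0,-53.5],0.86,0.72],[[66.5,0,-53.5],0.86,0.72],[[66.5,0,-53.5],0.86,0.72]]' 40
python3 - <<'E'
from h import *; from bench import *
o=get_obs()
t=[ 0.6724,-.1011]
for z,y in((.2,1.926-np.pi),(.05,1.926-np.pi)): print(t,delta(t,z,y,o))
print(o["joints"])
E
```

```text
clock: 1.35
tcp_pos: [0.5557, 0.0942, 0.4046]
orientation: [-1.357, 0.944, -0.943]
contact_force: [0.7, 0.1, -0.1]
grip_width: 0.0121
[0.6724, -0.1011] (array([22.37,  3.11,  4.14]), np.float64(0.0), np.float64(-69.63085285228566))
[0.6724, -0.1011] (array([22.38, 18.11,  4.14]), np.float64(0.0), np.float64(-69.63085285228566))
[-0.63187035  0.30903963  0.43889719  1.84984565 -0.15300944  1.01578608
  0.22525648]
```

```bash
python3 -m jog '[[[22.4,3,4.1],0,0.72],[[22.4,3,4.1],0,0.72],[[22.4,3,4.1],0,0.72],[[22.4,3,4.1],0,0.72],[[22.4,9,4.1],0,0.72],[[22.4,14,4.1],0,0.72],[[22.4,17,4.1],0,0.72],[[22.4,17,4.1],0,0.72]]'
python3 - <<'E'
from h import *; from bench import *
import cv2
o=get_obs()
print(delta([ 0.6724,-.1011],.006,1.926-np.pi,o))
for n in("top","scene"): cv2.imwrite(f"pics/{n}1.png",grab_frame(n)["image"])
a=cv2.imread("pics/top1.png")[125:265,155:315]; cv2.imwrite("pics/topc1.png",cv2.resize(a,None,fx=4,fy=4,interpolation=cv2.INTER_CUBIC))
a=cv2.imread("pics/scene1.png")[130:270,195:375]; cv2.imwrite("pics/scenec1.png",cv2.resize(a,None,fx=4,fy=4,interpolation=cv2.INTER_CUBIC))
E
```

```text
clock: 2.35
tcp_pos: [0.6701, -0.0995, 0.2317]
orientation: [-1.36, 0.949, -0.94]
contact_force: [0.6, 0.8, 0.7]
grip_width: 0.012
(array([0.24, 5.23, 0.19]), np.float64(-0.0), np.float64(-69.65355479831477))
```

View pics/topc1.png

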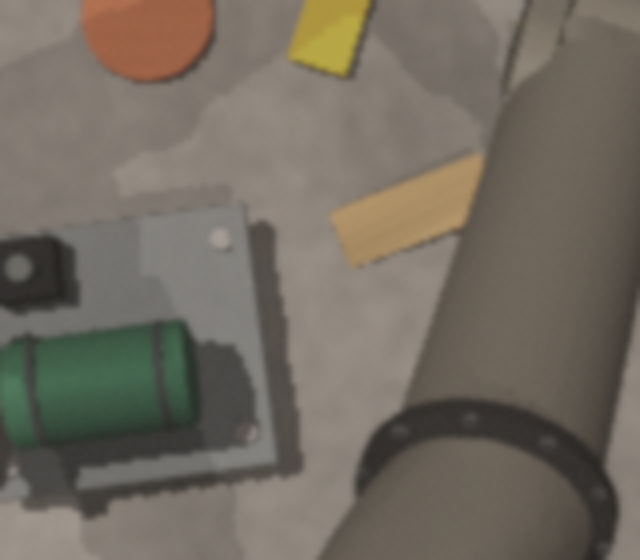

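View pics/scenec1.png

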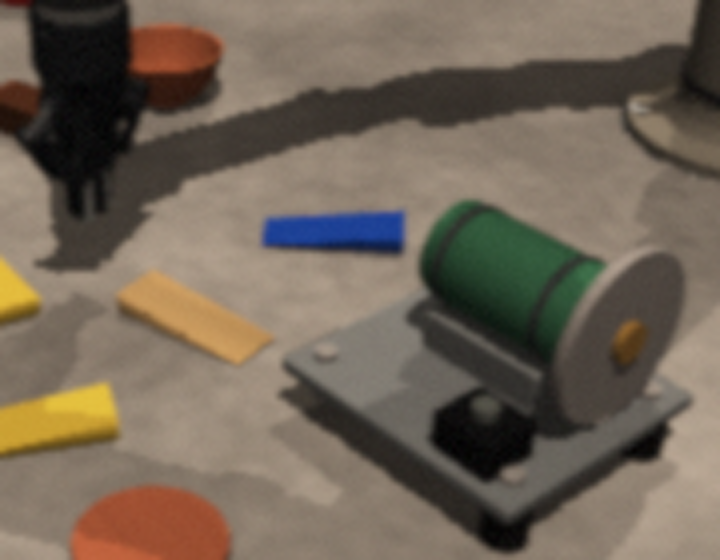

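```bash
python3 - <<'E'
from h import *
print(proj("scene",[.6701,-.0995,.2317-.1734]))
E
python3 -m jog '[[[0.2,2.5,0.2],0,0.72],[[0.2,4.5,0.2],0,0.72],[[0.2,5.2,0.2],0,0.72],[[0.2,5.2,0.2],0,0.72]]'
```

```text
[[217.17471728 182.93136242]]
clock: 2.95
tcp_pos: [0.6737, -0.1011, 0.182]
orientation: [-1.357, 0.945, -0.943]
contact_force: [0.3, 0.9, 0.2]
grip_width: 0.0121
```

```bash
python3 -m jog '[[[-0.1,0.3,0],0,0.72],[[-0.5,0.3,0],0,0.72],[[-1,0.3,0],0,0.72],[[-1.5,0.3,0],0,0.72],[[-2,0.3,0],0,0.72],[[-2.4,0.3,0],0,0.72],[[-2.4,0.3,0],0,0.72]]'
python3 - <<'E'
from bench import *
import cv2
cv2.imwrite("pics/s2.png",cv2.resize(grab_frame("scene")["image"][150:250,195:355],None,fx=5,fy=5,interpolation=cv2.INTER_CUBIC))
E
```

```text
clock: 3.82
tcp_pos: [0.6656, -0.0781, 0.1797]
orientation: [-1.357, 0.944, -0.943]
contact_force: [0.0, 0.1, 0.1]
grip_width: 0.0124
```

View pics/s2.png

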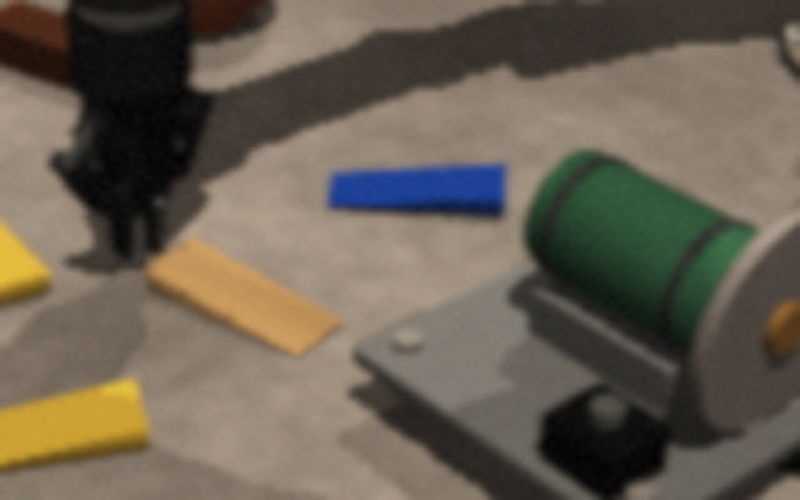

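```bash
python3 -m jog '[[[-0.4,0,0],0,0.72],[[-0.8,0,0],0,0.72],[[-1.2,0,0],0,0.72],[[-1.5,0,0],0,0.72],[[-1.5,0,0],0,0.72]]'
python3 - <<'E'
from bench import *
import cv2
cv2.imwrite("pics/s3.png",cv2.resize(grab_frame("scene")["image"][170:270,215:375],None,fx=5,fy=5,interpolation=cv2.INTER_CUBIC))
E
```

```text
clock: 4.5
tcp_pos: [0.6604, -0.0642, 0.1797]
orientation: [-1.357, 0.944, -0.943]
contact_force: [0.2, 0.1, 0.4]
grip_width: 0.0113
```

View pics/s3.png

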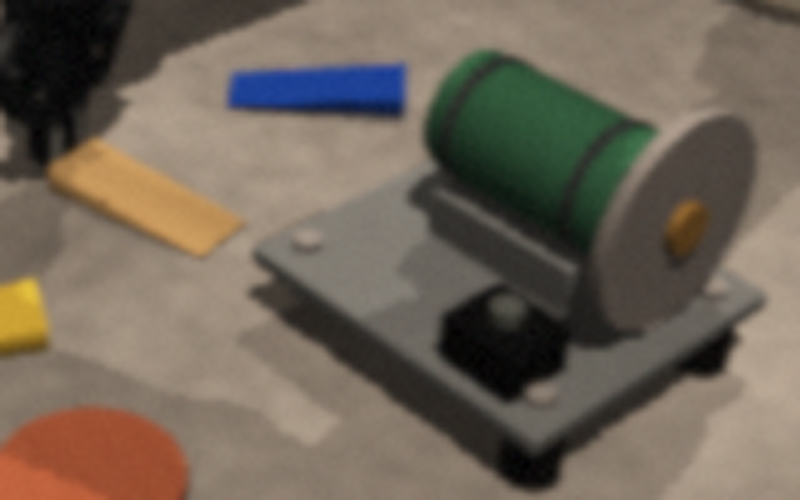

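```bash
python3 -m jog '[[[-0.5,0,-0.2],0.028,0.72],[[-1.0,0,-0.37],0.056,0.72],[[-1.5,0,-0.53],0.084,0.72],[[-2.04,0,-0.68],0.112,0.72],[[-2.55,0,-0.82],0.14,0.72],[[-2.55,0,-0.82],0.14,0.72]]'
python3 - <<'E'
from bench import *
import cv2
cv2.imwrite("pics/s4.png",cv2.resize(grab_frame("scene")["image"][170:270,215:375],None,fx=5,fy=5,interpolation=cv2.INTER_CUBIC))
cv2.imwrite("pics/t4.png",cv2.resize(grab_frame("top")["image"][145:265,135:295],None,fx=5,fy=5,interpolation=cv2.INTER_CUBIC))
E
```

```text
clock: 5.3
tcp_pos: [0.6436, -0.0427, 0.1795]
orientation: [-1.303, 1.05, -1.048]
contact_force: [-0.3, -0.3, -0.6]
grip_width: 0.012
```

View pics/s4.png

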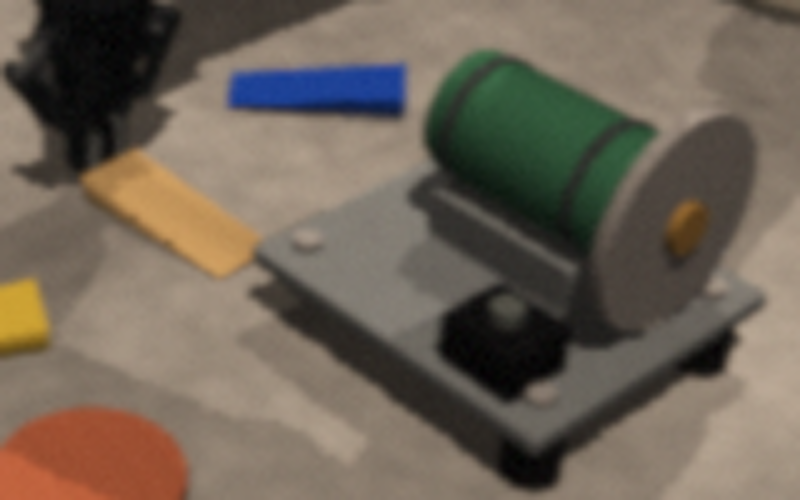

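View pics/t4.png

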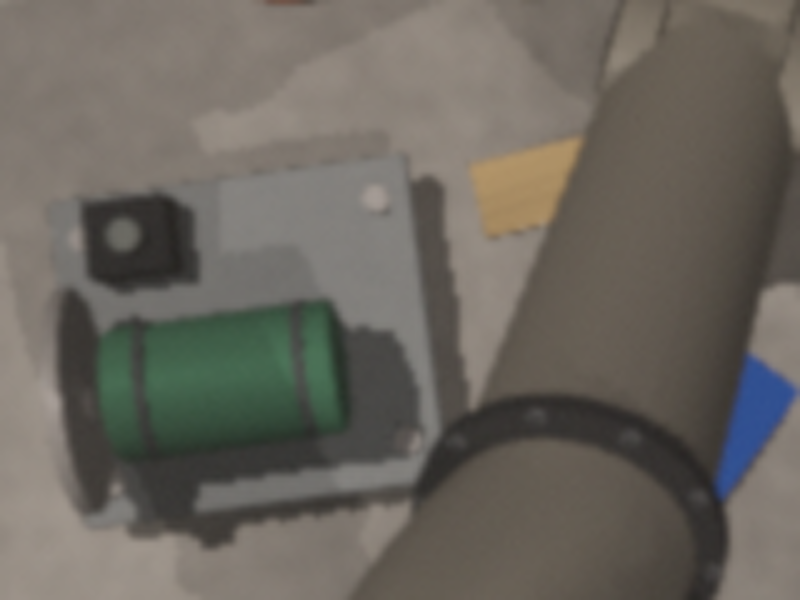

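Run:
```python
from h import *
# fit tip corners (top view), project to plane z
def ray(n,px,z):
    c=C0[n]; Rm=R.from_rotvec(c["rotation"])
    v=Rm.apply([(px[0]-c["cx"])/c["fx"],-(px[1]-c["cy"])/c["fx"],-1]); o=np.array(c["origin"])
    return (o+v*(z-o[2])/v[2])[:2]
b=ray("top",T(375,198),.052); u=np.array([np.cos(1.6995),np.sin(1.6995)]); n=np.array([u[1],-u[0]])
for p in((470,165),(487,237),(580,137),(551,222)):
    z=.003 if p[0]<500 else .008
    q=ray("top",T(*p),z)-b; print(p,(q@u*1e3).round(1),(q@n*1e3).round(1))
```

```text
(470, 165) -54.6 17.6
(487, 237) -58.7 -26.7
(580, 137) -122.1 24.1
(551, 222) -97.8 -23.8
```

```bash
python3 -m jog '[[[-0.45,0,-0.16],0.025,0.72],[[-0.88,0,-0.31],0.05,0.72],[[-1.3,0,-0.46],0.075,0.72],[[-1.72,0,-0.59],0.095,0.72],[[-1.72,0,-0.59],0.095,0.72]]'
python3 -m jog '[[[-0.5,0,0],0,0.72],[[-1,0,0],0,0.72],[[-1.5,0,0],0,0.72],[[-2,0,0],0,0.72],[[-2.5,0,0],0,0.72],[[-3,0,0],0,0.72],[[-3,0,0],0,0.72]]'
python3 - <<'E'
from bench import *
from h import *
import cv2
M=R.from_rotvec(get_obs()["orientation"]).as_matrix(); print(np.arctan2(-M[1,0],-M[0,0]))
cv2.imwrite("pics/s5.png",cv2.resize(grab_frame("scene")["image"][170:270,215:375],None,fx=5,fy=5,interpolation=cv2.INTER_CUBIC))
cv2.imwrite("pics/t5.png",cv2.resize(grab_frame("top")["image"][145:265,135:295],None,fx=5,fy=5,interpolation=cv2.INTER_CUBIC))
E
```

```text
clock: 6.02
tcp_pos: [0.6343, -0.0272, 0.1796]
orientation: [-1.264, 1.12, -1.12]
contact_force: [-0.1, -0.6, -0.2]
grip_width: 0.0117
clock: 6.9
tcp_pos: [0.6308, 0.0026, 0.1796]
orientation: [-1.264, 1.12, -1.119]
contact_force: [-0.0, -0.5, -0.0]
grip_width: 0.0125
1.6917185985218164
```

View pics/s5.png

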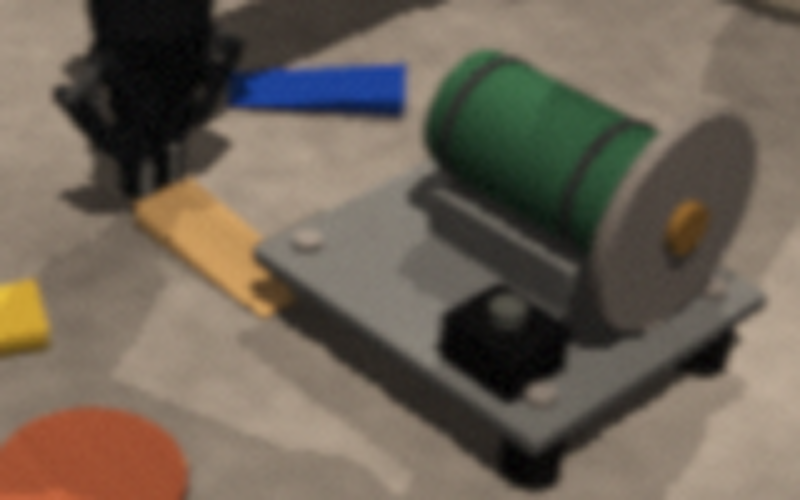

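View pics/t5.png

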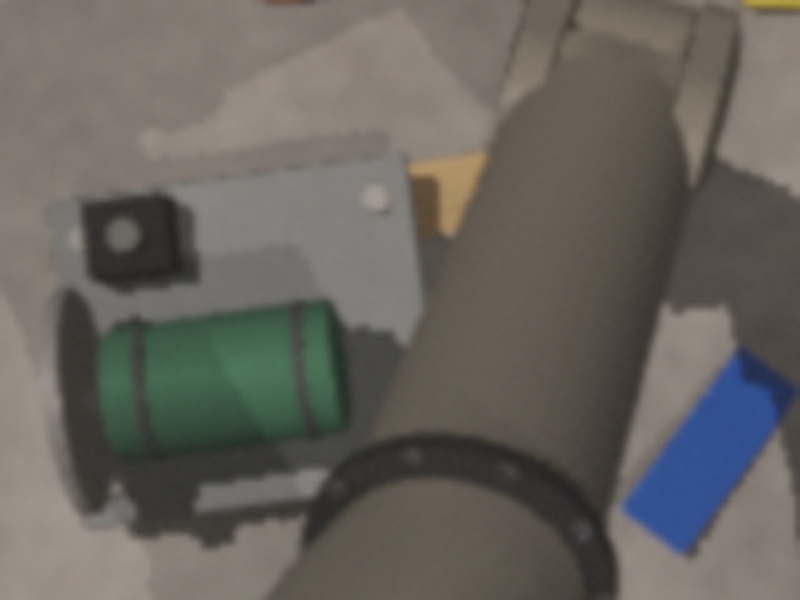

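```bash
python3 -m jog '[[[-0.5,0,0],0,0.72],[[-1,0,0],0,0.72],[[-1.5,0,0],0,0.72],[[-2,0,0],0,0.72],[[-2.5,0,0],0,0.72],[[-3,0,0],0,0.72],[[-3.5,0,0],0,0.72],[[-4,0,0],0,0.72],[[-4.5,0,0],0,0.72],[[-4.5,0,0],0,0.72]]'
python3 -m jog '[[[-0.2,0,0],0,0.72],[[-0.4,0,0],0,0.72],[[-0.5,0,0],0,0.72],[[-0.5,0,0],0,0.72]]'
python3 - <<'E'
from bench import *
from h import *
import cv2
cv2.imwrite("pics/s6.png",cv2.resize(grab_frame("scene")["image"][170:270,215:375],None,fx=5,fy=5,interpolation=cv2.INTER_CUBIC))
E
```

```text
clock: 8.25
tcp_pos: [0.6254, 0.0473, 0.1796]
orientation: [-1.264, 1.12, -1.119]
contact_force: [0.4, -0.3, -0.6]
grip_width: 0.0122
clock: 8.75
tcp_pos: [0.6248, 0.0516, 0.1797]
orientation: [-1.264, 1.12, -1.12]
contact_force: [0.5, -0.6, -0.3]
grip_width: 0.0121
```

View pics/s6.png

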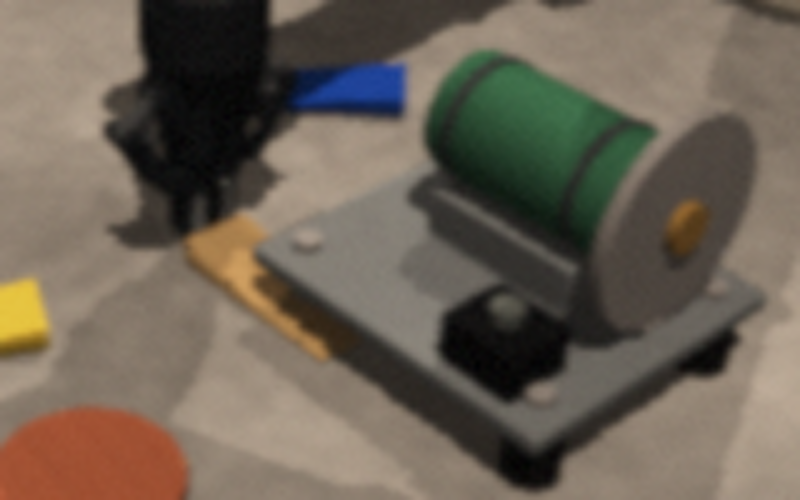

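Wedge is sliding straight under (thin end at about (330,355) in the crop, grinder unmoved). Now I move on in small steps and watch the force.

```bash
python3 -m jog '[[[-0.2,0,0],0,0.72],[[-0.4,0,0],0,0.72],[[-0.4,0,0],0,0.72]]'
python3 -m jog '[[[-0.2,0,0],0,0.72],[[-0.3,0,0],0,0.72],[[-0.3,0,0],0,0.72]]'
python3 -m jog '[[[-0.2,0,0],0,0.72],[[-0.2,0,0],0,0.72]]'
```

```text
clock: 9.18
tcp_pos: [0.6244, 0.0558, 0.1797]
orientation: [-1.264, 1.12, -1.12]
contact_force: [-0.4, -0.1, 0.0]
grip_width: 0.0118
clock: 9.55
tcp_pos: [0.624, 0.0587, 0.1797]
orientation: [-1.264, 1.12, -1.12]
contact_force: [-0.2, 0.2, 0.2]
grip_width: 0.0119
clock: 9.8
tcp_pos: [0.6238, 0.0607, 0.1797]
orientation: [-1.264, 1.12, -1.12]
contact_force: [0.5, -0.6, 0.1]
grip_width: 0.0117
```

```bash
python3 -m jog '[[[-0.2,0,0],0,0.72],[[-0.2,0,0],0,0.72]]'|grep -E "tcp|force"
python3 -m jog '[[[-0.2,0,0],0,0.72],[[-0.2,0,0],0,0.72]]'|grep -E "tcp|force"
```

```text
tcp_pos: [0.6235, 0.0626, 0.1797]
contact_force: [-0.3, 1.5, 0.7]
tcp_pos: [0.6233, 0.0641, 0.1797]
contact_force: [0.0, -2.3, -0.2]
```

```bash
python3 -m jog '[[[-0.1,0,0],0,0.72],[[-0.1,0,0],0,0.72]]'|grep -E "tcp|force"
```

```text
tcp_pos: [0.6232, 0.0648, 0.1797]
contact_force: [0.4, -3.3, 0.4]
```

```bash
for i in 1; do python3 -m jog '[[[-0.1,0,0],0,0.72],[[-0.1,0,0],0,0.72]]'|grep -E "tcp|force"; done
python3 -m jog '[[[-0.1,0,0],0,0.72],[[-0.1,0,0],0,0.72]]'|grep -E "tcp|force"
```

```text
tcp_pos: [0.6231, 0.0655, 0.1797]
contact_force: [1.4, -5.4, -0.9]
tcp_pos: [0.623, 0.066, 0.1798]
contact_force: [0.7, -5.8, -1.1]
```

```bash
python3 -m jog '[[[-0.1,0,0],0,0.72],[[-0.1,0,0],0,0.72]]'|grep -E "tcp|force"
```

```text
tcp_pos: [0.6229, 0.0665, 0.1797]
contact_force: [0.3, -7.4, -0.4]
```

```bash
python3 -m jog '[[[-0.05,0,0],0,0.72],[[-0.05,0,0],0,0.72]]'
python3 - <<'E'
from bench import *
import cv2
cv2.imwrite("pics/s7.png",cv2.resize(grab_frame("scene")["image"][170:270,215:375],None,fx=5,fy=5,interpolation=cv2.INTER_CUBIC))
cv2.imwrite("pics/t7.png",cv2.resize(grab_frame("top")["image"][145:265,135:295],None,fx=5,fy=5,interpolation=cv2.INTER_CUBIC))
E
```

```text
clock: 11.55
tcp_pos: [0.6229, 0.0665, 0.1798]
orientation: [-1.265, 1.12, -1.124]
contact_force: [1.0, -7.9, -1.5]
grip_width: 0.0117
```

View pics/s7.png

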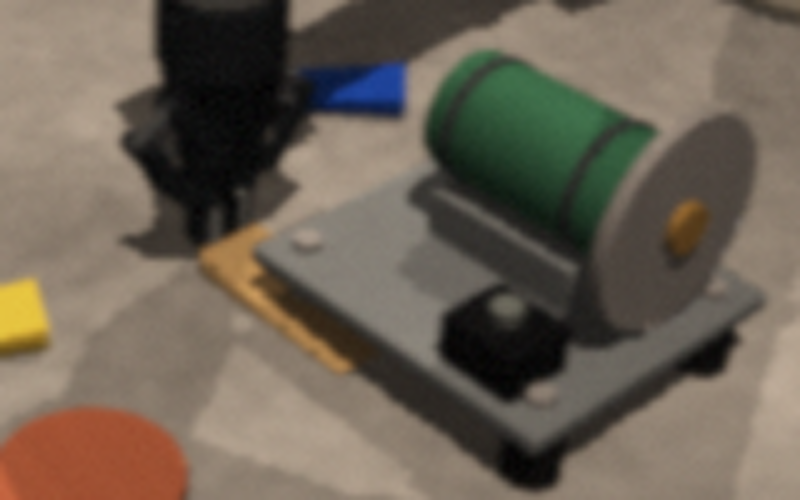

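View pics/t7.png

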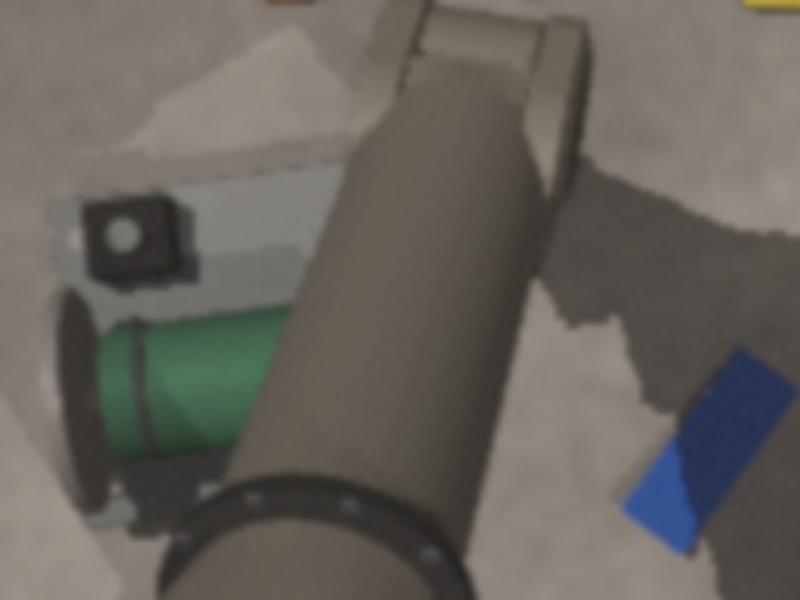

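```bash
python3 -m jog '[[[1.5,0,0],0,0.72],[[3,0,0],0,0.72],[[4,0,0],0,0.72],[[4,-4,0],0,0.9],[[4,-9,0],0,1],[[4,-12,0],0,1],[[4,-12,0],0,1],[[4,-12,0],0,1]]'
python3 - <<'E'
from bench import *
from h import *
import cv2
o=get_obs()
for s in ([.6136,.1399],[.6145,.143]): print(delta(s,.08,1.7-np.pi,o))
cv2.imwrite("pics/s8.png",cv2.resize(grab_frame("scene")["image"][130:270,195:375],None,fx=4,fy=4,interpolation=cv2.INTER_CUBIC))
E
```

```text
clock: 12.65
tcp_pos: [0.6272, 0.0292, 0.299]
orientation: [-1.264, 1.121, -1.119]
contact_force: [-1.2, 0.8, -1.0]
grip_width: 0.0
(array([-11.15,   4.57,  -0.02]), np.float64(-0.009), np.float64(-83.1182690992478))
(array([-11.45,   4.57,   0.11]), np.float64(-0.009), np.float64(-83.1182690992478))
```

View pics/s8.png

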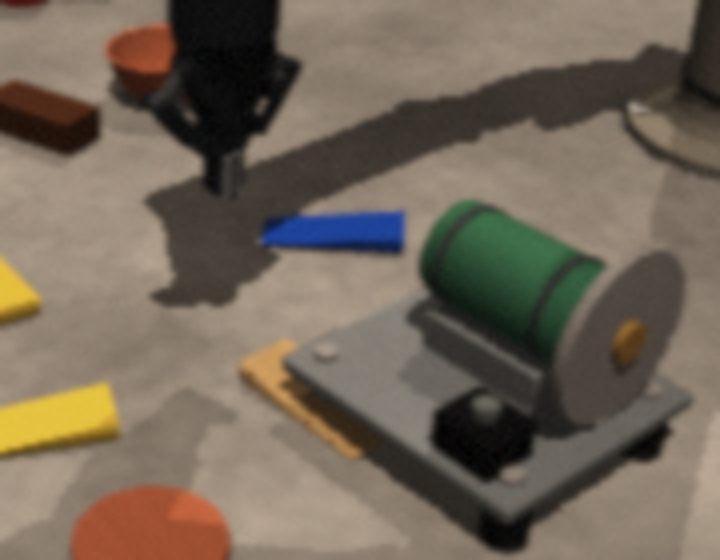

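```bash
python3 -m jog '[[[-4,0,0.1],0,1],[[-8,0,0.1],0,1],[[-11.4,0,0.1],0,1],[[-11.4,2.5,0.1],0,1],[[-11.4,4.6,0.1],0,1],[[-11.4,4.6,0.1],0,1]]'
python3 - <<'E'
from bench import *
from h import *
import cv2
o=get_obs();p=o["tcp_pos"].copy();p[2]-=.1734; print(p,proj("scene",p),o["contact_force"])
p[2]=.052; q=proj("scene",p)[0]; print("foot of tip at z.052 in crop6:",(q-[235,190])*6+2.5)
cv2.imwrite("pics/s9.png",cv2.resize(grab_frame("scene")["image"][160:250,235:365],None,fx=6,fy=6,interpolation=cv2.INTER_CUBIC))
E
```

```text
clock: 13.45
tcp_pos: [0.6139, 0.1415, 0.2511]
orientation: [-1.268, 1.124, -1.12]
contact_force: [0.0, -0.4, 0.4]
grip_width: 0.0001
[0.61390989 0.14154227 0.07766543] [[275.83795628 208.65933645]] [ 0.03695263 -0.37818737  0.40680396]
foot of tip at z.052 in crop6: [245.31870844 160.34420385]
```

View pics/s9.png

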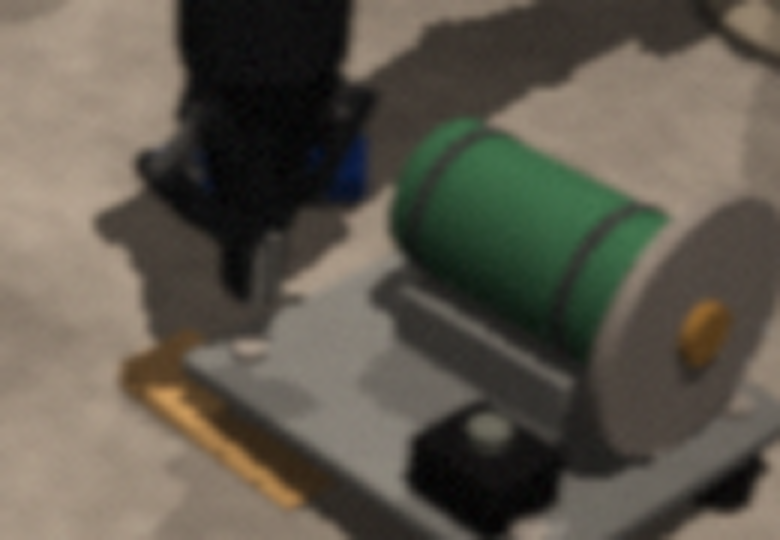

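```bash
python3 -m jog '[[[-0.1,1,0.2],0,1],[[-0.1,2,0.2],0,1],[[-0.1,2.6,0.2],0,1],[[-0.1,2.8,0.2],0,1],[[-0.1,2.8,0.2],0,1]]'
python3 -m jog '[[[0,0.2,0],0,1],[[0,0.2,0],0,1]]'|grep -E "tcp|force"
```

```text
clock: 14.12
tcp_pos: [0.6168, 0.1437, 0.2257]
orientation: [-1.264, 1.12, -1.12]
contact_force: [-0.4, -0.1, 1.1]
grip_width: -0.0003
tcp_pos: [0.6168, 0.1437, 0.2237]
contact_force: [0.0, 0.5, 0.2]
```

```bash
python3 -m jog '[[[0,0.1,0],0,1],[[0,0.1,0],0,1]]'|grep -E "tcp|force"
```

```text
tcp_pos: [0.6167, 0.1437, 0.2227]
contact_force: [-0.0, -0.8, 0.1]
```

Tip is at z≈0.049, no contact yet.

```bash
python3 -m jog '[[[0,0.1,0],0,1],[[0,0.1,0],0,1]]'|grep -E "tcp|force"
python3 -m jog '[[[0,0.1,0],0,1],[[0,0.1,0],0,1]]'|grep -E "tcp|force"
```

```text
tcp_pos: [0.6168, 0.1437, 0.2216]
contact_force: [-0.3, 0.8, -0.2]
tcp_pos: [0.6168, 0.1437, 0.2207]
contact_force: [-0.4, 0.1, -0.6]
```

```bash
python3 -m jog '[[[0,0.1,0],0,1],[[0,0.1,0],0,1]]'|grep -E "tcp|force"
```

```text
tcp_pos: [0.6169, 0.1436, 0.2206]
contact_force: [-2.9, -0.2, 7.9]
```

```bash
python3 -m jog '[[[0,0.1,0],0,1],[[0,0.1,0],0,1],[[0,0.1,0],0,1],[[0,0.1,0],0,1]]'|grep -E "tcp|force"
python3 - <<'E'
from bench import *
import cv2
cv2.imwrite("pics/s10.png",cv2.resize(grab_frame("scene")["image"][170:270,215:375],None,fx=5,fy=5,interpolation=cv2.INTER_CUBIC))
print(get_obs()["contact_force"],get_obs()["tcp_pos"])
E
```

```text
tcp_pos: [0.6169, 0.1435, 0.2204]
contact_force: [-6.1, -0.3, 16.0]
[-5.88257553 -0.49723204 14.94895416] [0.61690865 0.14351956 0.22043192]
```

View pics/s10.png

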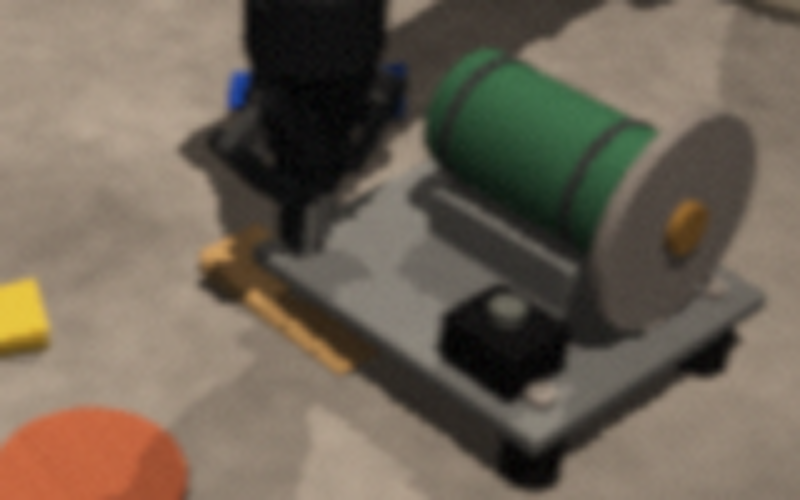

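```bash
python3 -m jog '[[[0,-0.5,0],0,1],[[0,-3,0],0,1],[[0,-8,0],0,1],[[0,-14,0],0,1],[[0,-20,0],0,1],[[6,-20,0],0,1],[[12,-20,0],0,1],[[18,-20,0],0,1],[[22,-20,0],0,1],[[22,-20,0],0,1]]'
python3 -m jog '[[[0,0,0],0,1],[[0,0,0],0,1],[[0,0,0],0,1],[[0,0,0],0,1]]'|grep force
python3 - <<'E'
from bench import *
import cv2
cv2.imwrite("pics/s11.png",cv2.resize(grab_frame("scene")["image"][170:270,215:375],None,fx=5,fy=5,interpolation=cv2.INTER_CUBIC))
cv2.imwrite("pics/t11.png",cv2.resize(grab_frame("top")["image"][145:265,135:295],None,fx=5,fy=5,interpolation=cv2.INTER_CUBIC))
E
```

```text
clock: 17.18
tcp_pos: [0.6425, -0.0796, 0.419]
orientation: [-1.262, 1.125, -1.128]
contact_force: [-0.5, 0.1, -0.1]
grip_width: 0.0
contact_force: [0.5, 0.0, -0.4]
```

View pics/s11.png

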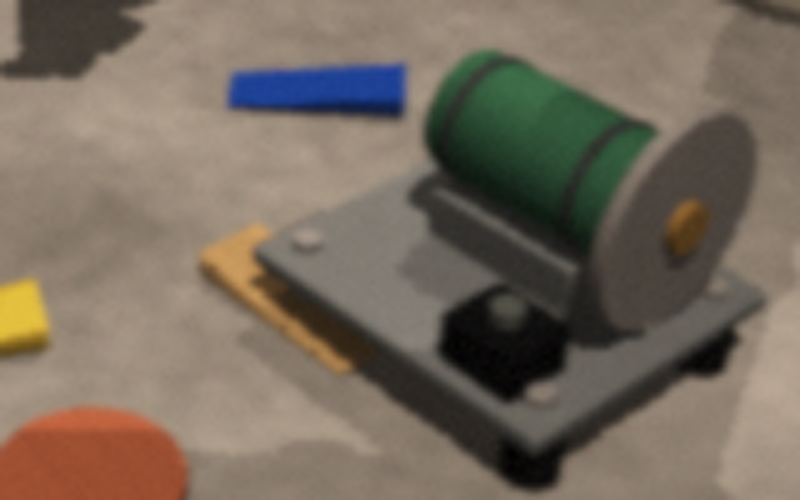

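View pics/t11.png

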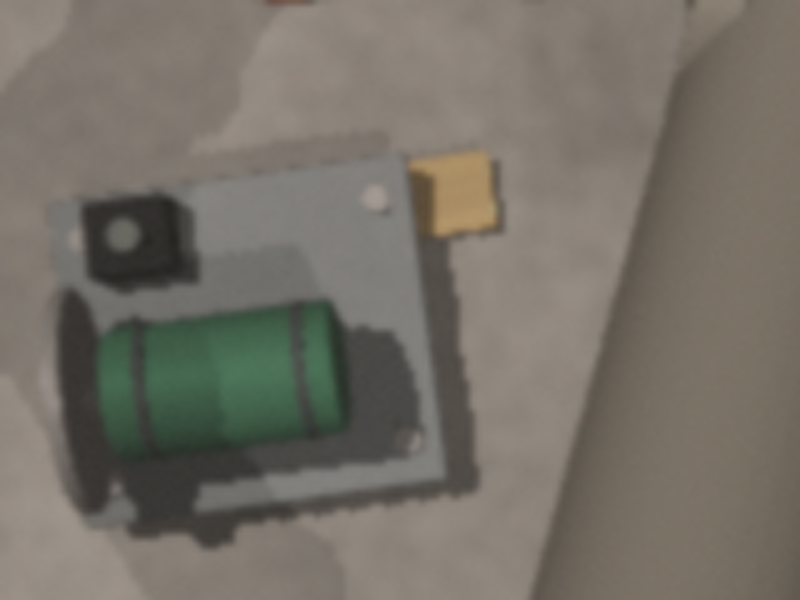

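Grinder plate corners are at the same pixels as before ((404,155), (445,477)). The wedge sits straight under the corner, its heel edge at about (490,150)–(497,228), and the arm is clear.

```bash
python3 -c "
from bench import *
hand_in()"
```

```text
the job is handed in; nothing more can be done
```

The wedge is in under the bare stud and the grinder no longer rocks. I handed the job in at about 18 s on the clock, with the arm clear.

- **Pushing the wedge:** I pushed it from its heel with two nearly closed fingers, turned it about 13° to line up with the grinder, then slid it in thin end first. The push force stayed near zero until the stud touched, then climbed to about 8 N over the next 3–4 mm, where I stopped. I then backed the fingers off.
- **Press check:** I pressed the corner above the stud with closed fingertips. It took 15–16 N, and going from 8 N to 16 N moved the fingertips only about 0.2 mm. A sideways force of about 6 N also showed while pressing, but nothing moved in the pictures.
- **Final pictures:** The grinder shows no visible shift or tilt from its starting pixels. The wedge stayed where I left it, and I saw no change in the things near the grinder. I did not compare the bowl, offcut and brush in the last pictures, but the arm registered no contact apart from the push and the press.
- **Disagreement:** The two cameras differed by about 7 mm on the grinder's absolute position (about 10 mm for the wedge). I worked from relative positions and averages, and corrected the press point by about 3 mm from a picture taken while hovering over it.

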